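# Refit the crank on the rotary glaze sieve

### The job

The rotary glaze sieve has been washed and its crank is off. Stand the crank on the sieve's splined drive shaft, press it gently while rocking it to and fro until the teeth mesh and it slides fully home on the collar, then turn it a quarter turn so that the brushes sweep round with it, and let go. Do not force the teeth, and leave the other things on the table where they are.

Things in the scene. Friction and masses are not known exactly. Their poses are not given: they have to be found in the camera images.
- crank: Loose aluminium crank, 0.24 kg, standing on the table; nothing blocks it from above. Origin: centre of the hub's underside; z up the hub's axis, x along the arm. Hub 41 mm across, 41 mm high, bored from below 34 mm deep with six inward teeth whose tips lie 12 mm from the axis. Arm 16 mm wide, 23 to 33 mm above the origin; at its end, 78 mm from the axis, an upright wooden knob, 23 mm wide, top at 70 mm.
- crank_boss (a point): Middle of the boss on top of the crank's hub, the part to hold: two flat sides 30 mm apart (they face the crank's +y and -y), 36 mm long along x, from 41 to 73 mm (with a small bolt head on top, to 76 mm) above the crank's origin; this point lies on the axis, 60 mm above the origin. Axes as the crank's.
- sieve: Rotary glaze sieve: grey tub with a white screen ring, 208 mm across, 100 mm high, standing firmly (it does not move); two lugs reach 127 mm from the axis. Origin: centre of the underside, z up. In its middle stands a splined steel shaft with three brushes clamped at no particular angle to its teeth. Both turn about the vertical without a stop, against 0.22 N m of drag.
- seat (a point): Centre of the flat collar of the shaft, 46 mm across, 112 mm above the table, where the crank's underside rests when home (axes as the sieve's, not the shaft's). On it six straight teeth, 16 mm high, 30 mm over the tips; above them a plain nose, 22 mm across, narrowing to 9 mm at 30 mm above the collar. The bore has 1 mm of play round it. A crank standing tooth on tooth is 14 mm too high.
- shaft_nose (a point): Tip of the shaft's nose, 30 mm above seat. The shaft's angle is not reported: the teeth enter only within about 3 degrees of the right angle, which recurs every 60 degrees. A crank pressed with about 10 N slips over the teeth; pressed with over 25 N it may drag the shaft along; over 50 N strips the teeth. Meshed, it slides down by little more than its own wsix.
- brush_tip (a point): Outer end of one of the three brushes, 85 mm from the shaft's axis, 86 mm above the table; it turns with the shaft.
- cup: Small bisque cup, 61 mm wide, 58 mm high, a bystander; origin at the centre of its underside.
- tile: Square test tile, 46 x 46 x 9 mm, a bystander; origin at the centre of its underside.
- stamp: Wooden texture stamp, 42 x 42 x 56 mm, a bystander; origin at the centre of its underside.
- jar: Lidded glaze jar, 88 mm wide, 93 mm high, a bystander; origin at the centre of its underside.
- roller: Small hardwood roller lying on its side, 160 mm long, 20 mm thick, a bystander; origin under its middle.

How it is judged:
By the outcome, as a careful person would: the job done as asked, in the order asked, and still so for the second after the job is handed in, with the robot touching nothing.
It also fails if it takes over 67 s, if anything falls off the work surface, if the arm or the gripper's body presses on something with over 40 N, if the wrist force passes 120 N, or if a joint passes its speed limit or range.

### The arm

A 6-joint arm with a two-finger parallel gripper is mounted at the origin on a cart in front of the work surface, level with it; the furniture and walls round the work are solid. World frame = base frame: x ahead of the robot, y to its left, z up, the work surface at z = 0. Lengths are in m, angles in rad, forces in N, time in s.
With the tool pointing down it reaches from about 0.425 to 1.125 m from the base axis. Payload 14.9 kg.
Tool frame: the origin (TCP) lies at the very end of the fingers, on their centre line; the grasp point (between the pads) lies 19 mm behind it; z points along the fingers, x is the direction in which the jaws open and shut, and the axes are right-handed (so a half turn about z gives the same grasp; the last joint's range is limited). The gripper opens to 91 mm and grips with 3 to 60 N. Pads are 32 mm wide; open, the fingers measure 118 mm over their backs; the gripper's body (76 mm by 178 mm) begins 60 mm behind the grasp point.
Start: joints at [-1.28, 0.379, 1.734, -0, 1.028, -0.033], TCP at [0.223, -0.664, 0.214] pointing down, gripper open.
Joint ranges: [-2.77, 2.77], [-0.74, 2.19], [0, 2.66], [-1.06, 4.2], [0.31, 2.87], [-3.08, 3.08]. Speed limits (rad/s): [1.89, 1.89, 2.39, 3.14, 3.14, 3.14].

### API

Orientations are given as a unit quaternion [x, y, z, w].
In Python, from bench import * gives the robot as it stands.
- The arm moves only by the tool send_rows, never from a script. Its argument "series" is one flat list of numbers, 7 for each row, row after row: the opening, from 0 (shut) to 1 (fully open), then the shift along the world's x, y, z in cm, then the turn, a rotation vector about the world's x, y, z in degrees. A call has 1 to 12 rows; each row is the pose to reach, as a shift and turn from the pose measured when the call began; what a row does not reach only later rows make up. A row lasts 1/10 s, in which the tool goes at most 50 mm and 8.59 degrees, less where a joint would pass 70% of its speed; a pose out of reach is approached as far as the arm can. A call with a gripper value outside its range is refused whole. The fingers move at their own pace and stop on an object; "grip_force" is the grip in N (left out, the last holds). Time passes only in rows, so rows that repeat a pose let the fingers close. It gives the time, the measured TCP pose, the force and the opening at its end, in the units of the state.
- read_state(): the state, without advancing time (a new reading comes with each control period).
- camera(name): name is "side" or "top" or "wrist"; returns a dict with "color" (420x560x3 uint8, red, green, blue), "vertical_fov" (degrees; the focal length in pixels is half the picture's height over the tangent of half this angle, whatever the lens; pixels are square), "cx", "cy" (the principal point, pixels), "pose" (4x4, takes a point from camera to world coordinates); the wrist camera has in their place "mount" (4x4, takes a point from camera to tool coordinates, whose origin is the TCP and whose axes are the tool frame's). Camera axes: x right, y down, z forward; pixel columns grow to the right and rows downward; lengths in m; the calibration is good to about 2 mm. A picture is of the moment at which its call begins: read the wrist's pose just before it. There is no depth.
- job_done(): hands the job in, once; it reports no verdict.
The state is a dict: "time_s": time; "joint_pos": joint angles; "dq": joint speeds; "effort": joint torques, N m; "ee_pos": TCP position; "tcp_rot": TCP orientation; "wrist_force": force on the tool from outside, world axes, zero at the start; "moment": the same for the moment, N m; "grip_width": finger opening in m.
Only numpy, scipy, OpenCV 4.12 (cv2) and the standard library are available. Lean on these libraries where they do the work, as an engineer would, in place of code of your own. Each camera call takes 0.05 s, during which the arm holds its last target.

## Working session

There is one attempt and no reset: what is moved stays moved. The work goes in short steps, Python scripts to look and compute and a tool call to move; the robot and the scene stay as the last step left them, time stands still between calls to the robot, and variables do not carry over. Pictures are saved under pics/ and viewed, and the job is handed in when it is done.

Besides the shell and the picture viewer there is one more tool, called after ">>>" as name(argument=value, ...) on one line, values as JSON. send_rows: Moves the arm, as the interface text tells. Its arguments: {"type":"object","properties":{"series":{"type":"array","items":{"type":"number"}},"grip_force":{"type":"number"}},"required":["series"]}

```bash
ls; mkdir -p pics; python3 - <<'E'
from bench import *
import cv2
s=read_state(); print(s)
for n in ["side","top","wrist"]:
    c=camera(n); cv2.imwrite(f"pics/{n}0.png",c["color"][:,:,::-1]); print(n,{k:v for k,v in c.items() if k!="color"})
E
```

```text
pics
{'time_s': 0.0, 'joint_pos': array([-1.28027431e+00,  3.79415780e-01,  1.73481956e+00, -1.68706897e-05,
        1.02850896e+00, -3.32876749e-02]), 'dq': array([-0.00047432,  0.00030867, -0.000183  ,  0.00181919, -0.00047684,
       -0.00167831]), 'effort': array([ 7.13383315e-05, -7.63731694e+01, -4.34366190e+01,  6.50775433e-02,
        4.24628682e-02, -1.06325799e-04]), 'ee_pos': array([ 0.22260363, -0.66321381,  0.21326401]), 'tcp_rot': array([ 8.11846163e-01, -5.83871112e-01, -4.60438197e-04, -3.45859433e-04]), 'wrist_force': array([0.72820992, 0.04852747, 0.34193108]), 'moment': array([-0.00536359, -0.03862271, -0.00129764]), 'grip_width': 0.09100617120161614}
side {'vertical_fov': 49.37089471123666, 'cx': 277.5778593865152, 'cy': 215.32913622845146, 'pose': array([[-0.97652453, -0.13075994,  0.17117734,  0.35679726],
       [-0.21396791,  0.4971499 , -0.84086843,  0.88504946],
       [ 0.02485111, -0.8577551 , -0.5134575 ,  0.66859833],
       [ 0.        ,  0.        ,  0.        ,  1.        ]])}
top {'vertical_fov': 56.938635100216146, 'cx': 281.33034211194456, 'cy': 206.93325261905335, 'pose': array([[ 0.01662077, -0.99419491,  0.10630258,  0.44114622],
       [-0.99975628, -0.01806983, -0.0126828 , -0.03883879],
       [ 0.01453005, -0.10606587, -0.99425294,  0.96650737],
       [ 0.        ,  0.        ,  0.        ,  1.        ]])}
wrist {'vertical_fov': 64.52538573727381, 'cx': 278.49644939171344, 'cy': 213.1694871454427, 'mount': array([[ 9.99999589e-01,  7.39692276e-04, -5.24516607e-04,
         2.84505303e-04],
       [-5.87900779e-04,  9.69259084e-01,  2.46041629e-01,
        -6.95696751e-02],
       [ 6.90387578e-04, -2.46041220e-01,  9.69259120e-01,
        -1.70538816e-01],
       [ 0.00000000e+00,  0.00000000e+00,  0.00000000e+00,
         1.00000000e+00]])}
```

View pics/top0.png

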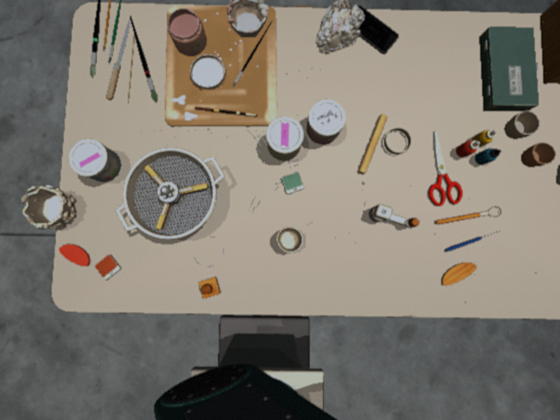

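View pics/side0.png

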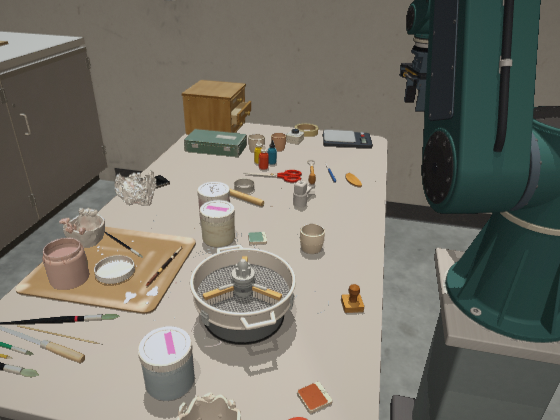

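View pics/wrist0.png

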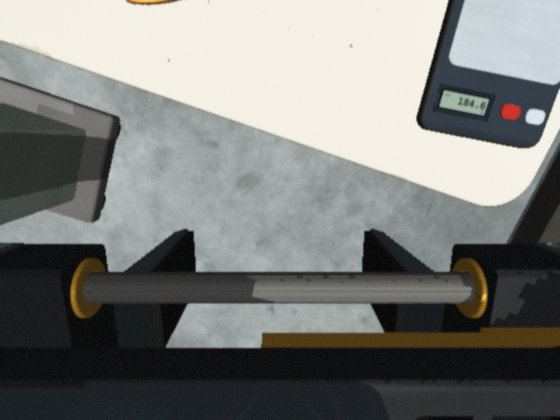

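The top view shows the crank at about (380,213) with its knob at (413,222), the sieve shaft at (168,191) and the bystanders well clear of both. I'll zoom in on each.

```bash
cat > h.py <<'E'
import numpy as np, cv2
from scipy.spatial.transform import Rotation as R
def f(c): return c["color"].shape[0]/2/np.tan(np.radians(c["vertical_fov"]/2))
def ray(c,u,v,P=None):
    P=c["pose"] if P is None else P
    d=np.array([(u-c["cx"])/f(c),(v-c["cy"])/f(c),1.]); return P[:3,3],P[:3,:3]@d
def plane(c,u,v,z,P=None):
    o,d=ray(c,u,v,P); return o+d*(z-o[2])/d[2]
def tri(*rays):
    A=np.zeros((3,3));b=np.zeros(3)
    for o,d in rays:
        d=d/np.linalg.norm(d);M=np.eye(3)-np.outer(d,d);A+=M;b+=M@o
    p=np.linalg.solve(A,b)
    return p,[np.linalg.norm((np.eye(3)-np.outer(d,d)/(d@d))@(p-o)) for o,d in rays]
def wpose(s,c):
    T=np.eye(4);T[:3,:3]=R.from_quat(s["tcp_rot"]).as_matrix();T[:3,3]=s["ee_pos"];return T@c["mount"]
def proj(c,p,P=None):
    P=c["pose"] if P is None else P
    q=P[:3,:3].T@(np.array(p)-P[:3,3]); return np.array([c["cx"]+f(c)*q[0]/q[2],c["cy"]+f(c)*q[1]/q[2]])
E
python3 - <<'E'
import cv2
t=cv2.imread("pics/top0.png");s=cv2.imread("pics/side0.png")
def cr(im,x,y,w,h,k): return cv2.resize(im[y:y+h,x:x+w],None,fx=k,fy=k,interpolation=cv2.INTER_CUBIC)
cv2.imwrite("pics/c1.png",cr(t,350,190,80,60,10))
cv2.imwrite("pics/c2.png",cr(t,110,140,133,100,6))
cv2.imwrite("pics/c3.png",cr(s,270,160,80,60,10))
cv2.imwrite("pics/c4.png",cr(s,180,240,133,100,6))
E
```

```text
(no output)
```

View pics/c1.png

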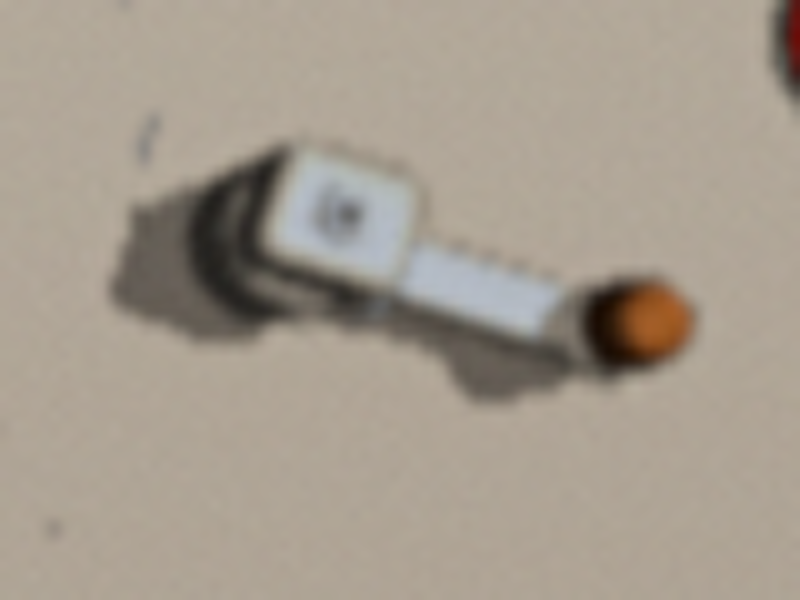

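View pics/c2.png

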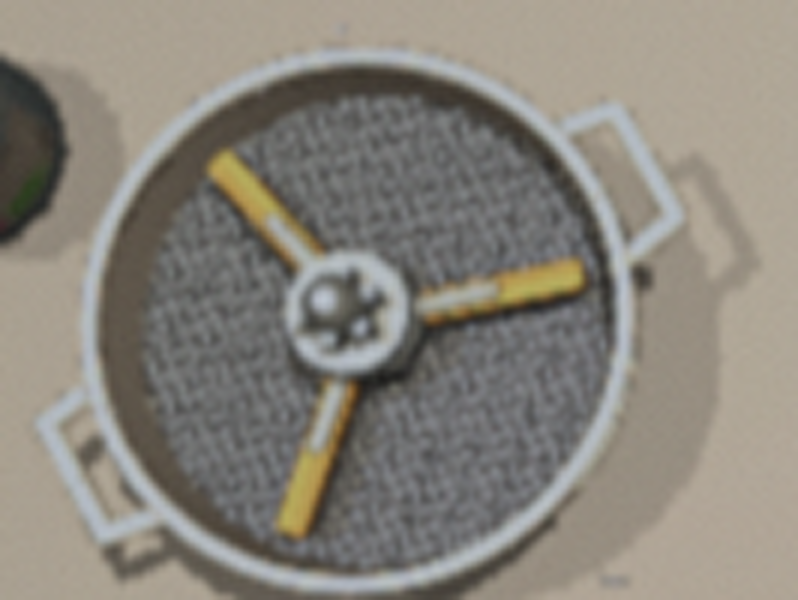

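View pics/c3.png

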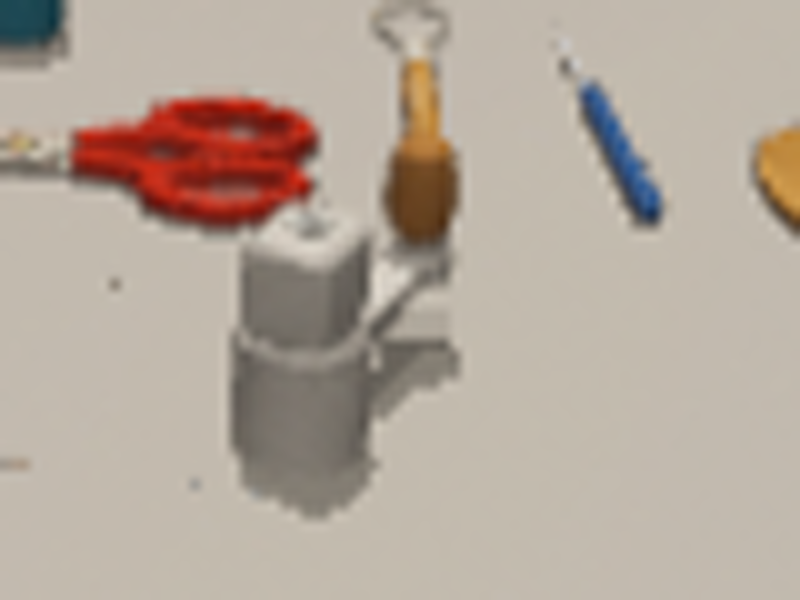

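View pics/c4.png

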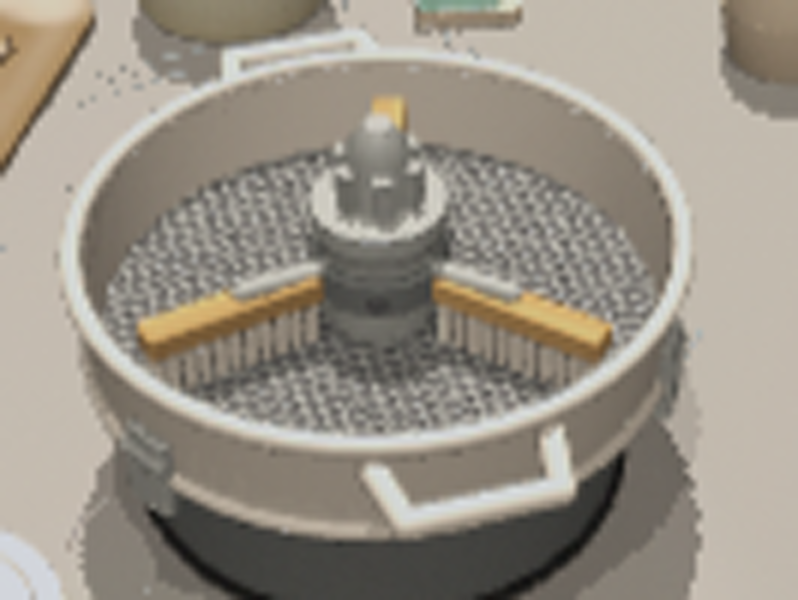

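The crops show the boss top centre at crop (340,216), the knob at (655,320), the collar at (348,313) in the top view and (379,202) in the side view, and the nose tip at (325,296) and (377,120).

```bash
python3 - <<'E'
from bench import *
from h import *
T=camera("top");S=camera("side")
def px(x0,y0,k,X,Y): return x0+(X+.5)/k-.5,y0+(Y+.5)/k-.5
def t1(X,Y):return px(350,190,10,X,Y)
def t2(X,Y):return px(110,140,6,X,Y)
def s1(X,Y):return px(270,160,10,X,Y)
def s2(X,Y):return px(180,240,6,X,Y)
for n,a,b in [("bolt",t1(340,212),s1(312,218)),("knobtop",t1(660,320),s1(425,150)),("collar",t2(348,313),s2(379,202)),("nose",t2(325,296),s2(377,120))]:
    p,r=tri(ray(T,*a),ray(S,*b)); print(n,p.round(4),np.round(r,4))
print("boss@73",plane(T,*t1(340,216),.073),"knob@70",plane(T,*t1(658,320),.07))
print("collar@112",plane(T,*t2(348,313),.112),plane(S,*s2(379,202),.112))
q=[plane(T,*t1(*c),.073)[:2] for c in [(290,150),(414,172),(400,285),(262,255)]]
print(np.round(q,4)); 
for i in range(4):
    d=q[(i+1)%4]-q[i]; print(np.linalg.norm(d).round(4),np.degrees(np.arctan2(d[1],d[0])).round(1))
h=plane(T,*t2(348,313),.112)
for c in [(222,165),(582,275),(292,530)]:
    d=plane(T,*t2(*c),.086)-h; print("brush",np.hypot(*d[:2]).round(4),np.degrees(np.arctan2(d[1],d[0])).round(1))
s=read_state(); M=R.from_quat(s["tcp_rot"]).as_matrix(); print(M.round(3),s["time_s"])
E
```

```text
bolt [ 0.5309 -0.2872  0.0772] [0.0008 0.0008]
knobtop [ 0.5085 -0.3655  0.0651] [0.0003 0.0003]
collar [0.5619 0.2037 0.1102] [0.0002 0.0002]
nose [0.5628 0.2029 0.1427] [0.0006 0.0006]
boss@73 [ 0.53113414 -0.28823397  0.073     ] knob@70 [ 0.50841864 -0.36319202  0.07      ]
collar@112 [0.56179876 0.20321655 0.112     ] [0.56106727 0.20587762 0.112     ]
[[ 0.5464 -0.2767]
 [ 0.5417 -0.3057]
 [ 0.5153 -0.302 ]
 [ 0.5217 -0.2699]]
0.0293 -99.1
0.0267 172.2
0.0327 78.7
0.0256 -15.4
brush 0.0836 44.1
brush 0.0834 -76.1
brush 0.083 162.9
[[ 0.318 -0.948 -0.   ]
 [-0.948 -0.318  0.   ]
 [-0.    -0.    -1.   ]] 0.25
```

>>> send_rows(series=[1,2,2.5,0,0,0,3,1,5,6,0,0,0,8,1,8,9.5,0,0,0,13,1,11,13,-0.5,0,0,19,1,14,17,-0.5,0,0,25,1,17,20.5,-1,0,0,31,1,20,24,-1,0,0,37,1,23,28,-1,0,0,43,1,26,31.5,-1,0,0,48,1,29,35,-1,0,0,53,1,30.8,37.5,-1,0,0,55,1,30.8,37.5,-1,0,0,55])

```text
time_s: 1.45
ee_pos: [0.5324, -0.2858, 0.2037]
tcp_rot: [0.99, -0.141, -0.0, -0.0]
wrist_force: [-0.1, 0.5, -0.2]
grip_width: 0.0912
```

```bash
python3 - <<'E'
from bench import *
from h import *
import pickle
s=read_state(); c=camera("wrist"); print(s["time_s"],s["ee_pos"],R.from_quat(s["tcp_rot"]).as_matrix().round(3).tolist(),s["joint_pos"].round(2))
cv2.imwrite("pics/w1.png",c["color"][:,:,::-1]); pickle.dump((s,c),open("w1.pkl","wb"))
E
```

```text
1.45 [ 0.53239926 -0.28582843  0.20365538] [[0.96, -0.279, -0.0], [-0.279, -0.96, 0.0], [-0.0, -0.0, -1.0]] [-0.53  0.24  1.94  0.    0.96 -0.25]
```

View pics/w1.png

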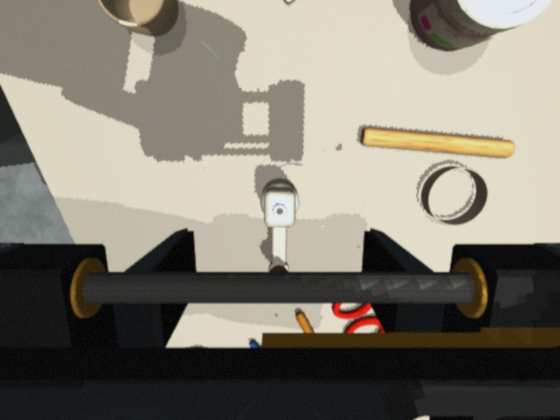

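The boss top is at about (280,208) and is square to the jaws. The arm points down the image and the bolt is at (280,211). I'll measure it by threshold.

```bash
python3 - <<'E'
from h import *
import pickle
s,c=pickle.load(open("w1.pkl","rb"));P=wpose(s,c);im=c["color"]
cv2.imwrite("pics/w1c.png",cv2.resize(im[160:270,230:330,::-1],None,fx=5.4,fy=5.4,interpolation=cv2.INTER_CUBIC))
hsv=cv2.cvtColor(im,cv2.COLOR_RGB2HSV)
m=((hsv[...,1]<22)&(hsv[...,2]>205)).astype(np.uint8); m[:, :250]=0;m[:,310:]=0;m[:180]=0;m[228:]=0
n,l,st,ce=cv2.connectedComponentsWithStats(m);i=1+st[1:,4].argmax();print(st[i],ce[i])
cnt,_=cv2.findContours((l==i).astype(np.uint8),0,1);r=cv2.minAreaRect(np.vstack(cnt));print(r)
print(im[205,280],im[240,280],im[205,320])
for z in(.07,.073):print(z,plane(c,*r[0],z,P))
print("bolt proj",proj(c,[.531,-.2878,.076],P), "knob",proj(c,[.5085,-.3635,.070],P))
E
```

```text
[267 194  26  31 656] [279.92073171 209.05792683]
((279.5, 209.0), (30.0, 25.0), 90.0)
[208 218 222] [230 234 220] [226 220 202]
0.07 [ 0.53269695 -0.28991458  0.07      ]
0.073 [ 0.53289014 -0.28922212  0.073     ]
bolt proj [277.10863472 208.87216579] knob [276.68220336 284.48693314]
```

View pics/w1c.png

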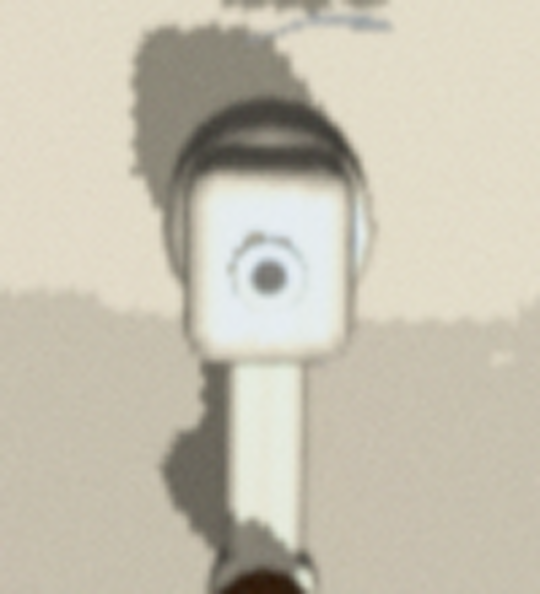

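>>> send_rows(series=[1,0.2,2.5,1,0,0,2,1,0.5,7,2,0,0,6,1,0.8,11.5,3,0,0,10,1,1,16,4,0,0,15,1,1.3,20.5,4,0,0,20,1,1.6,25,4,0,0,25,1,1.9,29.5,4,0,0,30,1,2.2,34,4,0,0,35,1,2.5,38.5,4,0,0,40,1,2.8,43,4,0,0,45,1,3,47,4,0,0,48,1,3,49,4,0,0,48])

```text
time_s: 2.7
ee_pos: [0.5616, 0.2045, 0.2436]
tcp_rot: [0.962, 0.274, -0.0, 0.0]
wrist_force: [-0.1, -0.8, 0.3]
grip_width: 0.0913
```

>>> send_rows(series=[1,0,0,0,0,0,0,1,0,0,0,0,0,0])

```text
time_s: 2.9
ee_pos: [0.5617, 0.2036, 0.2434]
tcp_rot: [0.962, 0.274, -0.0, 0.0]
wrist_force: [-0.4, -0.0, 0.0]
grip_width: 0.0914
```

```bash
python3 - <<'E'
from bench import *
from h import *
import pickle
s=read_state(); c=camera("wrist"); print(s["time_s"],s["ee_pos"],R.from_quat(s["tcp_rot"]).as_matrix().round(3).tolist(),s["joint_pos"].round(2))
im=c["color"][:,:,::-1]
cv2.imwrite("pics/w2.png",im); pickle.dump((s,c),open("w2.pkl","wb"))
cv2.imwrite("pics/w2c.png",cv2.resize(im[160:260,230:330],None,fx=6,fy=6,interpolation=cv2.INTER_CUBIC))
E
```

```text
2.9 [0.5616592  0.20359884 0.24339034] [[0.85, 0.527, -0.001], [0.527, -0.85, -0.0], [-0.001, 0.0, -1.0]] [ 0.31  0.19  1.93 -0.    1.03 -0.25]
```

View pics/w2.png

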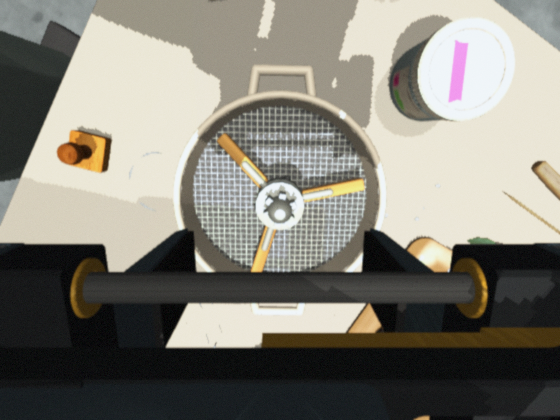

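View pics/w2c.png

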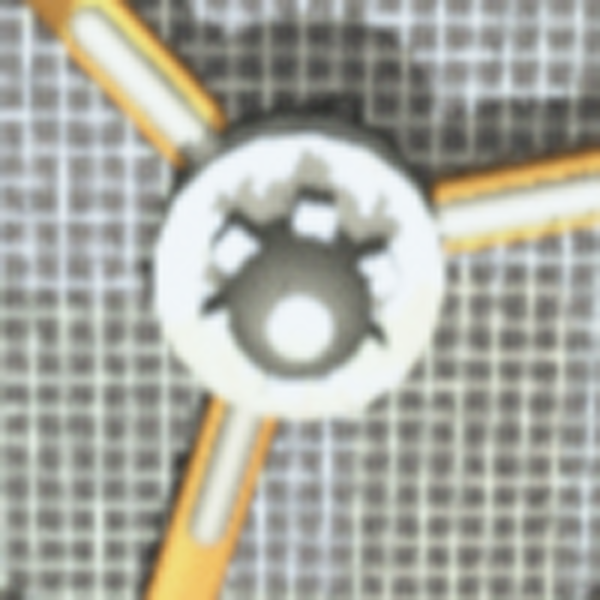

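The wrist view shows the collar centre at (279.5,205.4), the nose tip at (279.5,214.3) and shaft teeth at about 20° mod 60° in the image.

```bash
python3 - <<'E'
from h import *
import pickle
s,c=pickle.load(open("w2.pkl","rb"));P=wpose(s,c);M=R.from_quat(s["tcp_rot"]).as_matrix()
for n,u,v,z in[("collar",279.5,205.4,.112),("nose",279.5,214.3,.142)]:
    p=plane(c,u,v,z,P);print(n,p,"tool",(M.T@(p-s["ee_pos"])).round(4))
s,c=pickle.load(open("w1.pkl","rb"));P=wpose(s,c);M=R.from_quat(s["tcp_rot"]).as_matrix()
for n,u,v,z in[("boss",279.4,208.9,.073),("bolt",279.2,210,.076)]:
    p=plane(c,u,v,z,P);print(n,p,"tool",(M.T@(p-s["ee_pos"])).round(4))
E
```

```text
collar [0.56300772 0.20403489 0.112     ] tool [0.0015 0.0003 0.1314]
nose [0.56339532 0.20327877 0.142     ] tool [0.0014 0.0012 0.1014]
boss [ 0.53282731 -0.28910426  0.073     ] tool [0.0014 0.0031 0.1307]
bolt [ 0.53255413 -0.28936383  0.076     ] tool [0.0012 0.0034 0.1277]
```

>>> send_rows(series=[1,-0.2,-2.5,0,0,0,-3,1,-0.5,-7,0,0,0,-7,1,-0.8,-11.5,0,0,0,-11,1,-1,-16,0,0,0,-16,1,-1.3,-20.5,0,0,0,-20,1,-1.6,-25,-1,0,0,-25,1,-1.9,-29.5,-2,0,0,-30,1,-2.2,-34,-3,0,0,-35,1,-2.5,-38.5,-5,0,0,-40,1,-2.8,-43,-7,0,0,-45,1,-3,-47,-9,0,0,-48,1,-3,-49.3,-11,0,0,-48])

```text
time_s: 4.15
ee_pos: [0.5301, -0.294, 0.1329]
tcp_rot: [0.99, -0.144, -0.0, 0.0]
wrist_force: [0.2, -0.5, -0.0]
grip_width: 0.0915
```

>>> send_rows(series=[1,0,0,0,0,0,0,1,0,0,0,0,0,0])

```text
time_s: 4.35
ee_pos: [0.529, -0.2949, 0.1329]
tcp_rot: [0.989, -0.145, -0.001, 0.0]
wrist_force: [-0.5, -0.5, 0.6]
grip_width: 0.0911
```

```bash
python3 - <<'E'
from bench import *
from h import *
import pickle
s=read_state(); c=camera("wrist"); M=R.from_quat(s["tcp_rot"]).as_matrix();print(s["time_s"],s["ee_pos"],np.degrees(np.arctan2(M[1,0],M[0,0])))
P=wpose(s,c);print(proj(c,[.5328,-.2891,.073],P))
im=c["color"][:,:,::-1]
cv2.imwrite("pics/w3.png",im); pickle.dump((s,c),open("w3.pkl","wb"))
E
```

```text
4.35 [ 0.5289837  -0.2949136   0.13285777] -16.72694816645846
[280.58877208 218.68746004]
```

View pics/w3.png

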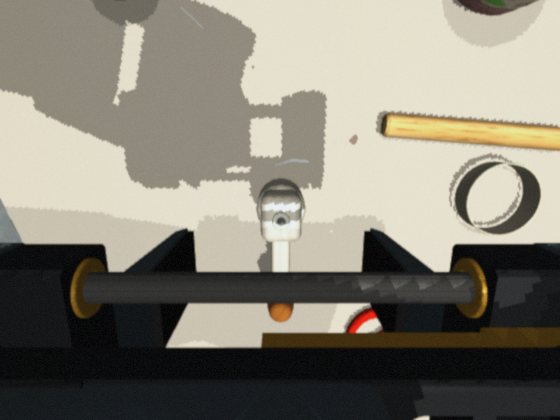

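The boss at (281,216) and the knob at (281,310) are in line with the tool's y, and the prediction matches. Descending.

>>> send_rows(series=[1,0.25,0.6,-1.5,0,0,0,1,0.25,0.6,-4,0,0,0,1,0.25,0.6,-6.5,0,0,0,1,0.25,0.6,-8,0,0,0,1,0.25,0.6,-8.7,0,0,0,1,0.25,0.6,-8.7,0,0,0], grip_force=40)

```text
time_s: 5.0
ee_pos: [0.532, -0.2876, 0.046]
tcp_rot: [0.99, -0.145, -0.001, 0.0]
wrist_force: [0.9, 0.1, 0.9]
grip_width: 0.0911
```

>>> send_rows(series=[0,0,0,0,0,0,0,0,0,0,0,0,0,0,0,0,0,0,0,0,0,0,0,0,0,0,0,0,0,0,0,0,0,0,0,0,0,0,0,0,0,0,0,0,0,0,0,0,0,0,0,0,0,0,0,0])

```text
time_s: 5.8
ee_pos: [0.532, -0.2876, 0.046]
tcp_rot: [0.989, -0.145, -0.0, 0.0]
wrist_force: [2.0, -0.2, 1.1]
grip_width: 0.0305
```

>>> send_rows(series=[0,0,0,1,0,0,0,0,0,0,4,0,0,0,0,0,0,8,0,0,0,0,0,0,12,0,0,0,0,0,0,16,0,0,0,0,0,0,18,0,0,0,0,0,0,18,0,0,0])

```text
time_s: 6.5
ee_pos: [0.5333, -0.2883, 0.2296]
tcp_rot: [0.989, -0.145, 0.002, 0.001]
wrist_force: [0.6, 0.1, -3.5]
grip_width: 0.0298
```

```bash
python3 - <<'E'
from bench import *
from h import *
import pickle
s=read_state(); c=camera("wrist"); M=R.from_quat(s["tcp_rot"]).as_matrix();print(s["time_s"],s["ee_pos"],np.degrees(np.arctan2(M[1,0],M[0,0])),s["wrist_force"],s["grip_width"])
P=wpose(s,c)
for y in (0,.0014,.003): print(y,proj(c,s["ee_pos"]+M@[0,y,-.031],P))
im=c["color"][:,:,::-1]
cv2.imwrite("pics/w4.png",im); pickle.dump((s,c),open("w4.pkl","wb"))
t=camera("side");cv2.imwrite("pics/s4.png",t["color"][:,:,::-1])
E
```

```text
6.5 [ 0.53327634 -0.28831119  0.22956039] -16.61987273768294 [ 0.60375615  0.09372947 -3.50718499] 0.0297586129108139
0 [277.22549751 284.71918487]
0.0014 [277.22657119 287.51703474]
0.003 [277.22779235 290.6991823 ]
```

View pics/w4.png

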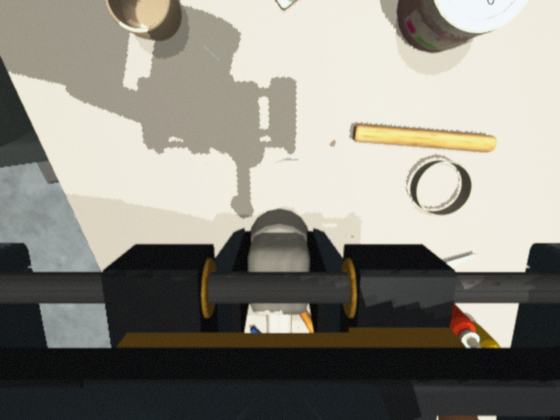

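View pics/s4.png

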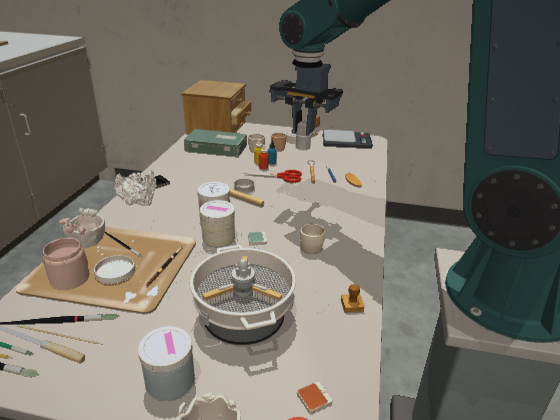

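```bash
python3 - <<'E'
from h import *
import pickle
s,c=pickle.load(open("w4.pkl","rb"));im=c["color"][:,:,::-1]
Pm=c["mount"]
for y0 in(0,.0014,.003):print(y0,[proj(c,[0,y0-.0205,z],Pm).round(1) for z in(.005,.046)],[proj(c,[0,y0-.018,z],Pm).round(1) for z in(.005,-.027)])
cv2.imwrite("pics/w4c.png",cv2.resize(im[190:340,210:360],None,fx=4,fy=4,interpolation=cv2.INTER_CUBIC))
E
```

```text
0 [array([277.5, 220.5]), array([277.7, 204.1])] [array([277.5, 224.9]), array([277.2, 244.6])]
0.0014 [array([277.5, 223. ]), array([277.7, 206.2])] [array([277.5, 227.4]), array([277.2, 247.5])]
0.003 [array([277.5, 225.8]), array([277.7, 208.5])] [array([277.5, 230.1]), array([277.2, 250.7])]
```

View pics/w4c.png

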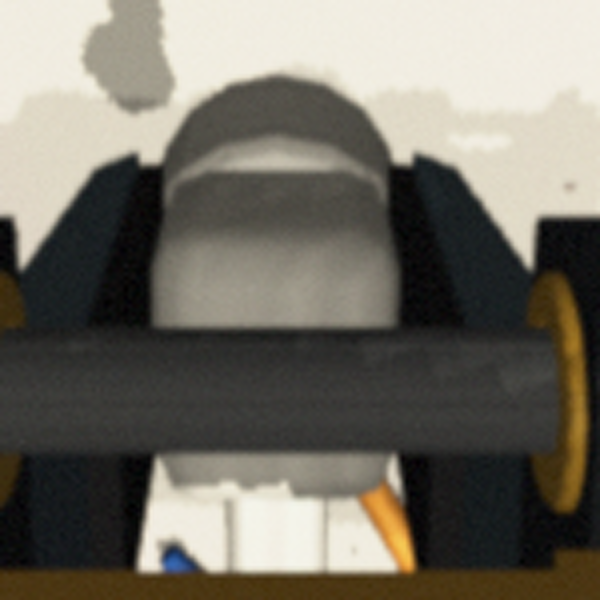

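>>> send_rows(series=[0,0.2,2,0,0,0,1,0,0.4,6,0,0,0,4,0,0.7,10.5,0,0,0,7,0,0.9,15,0,0,0,10,0,1.2,19.5,0,0,0,13,0,1.5,24,0,0,0,16,0,1.8,28.5,0,0,0,20,0,2,33,0,0,0,24,0,2.3,37.5,0,0,0,28,0,2.6,41.5,0,0,0,31,0,2.7,45,0,0,0,33,0,2.8,47,0,0,0,33.6])

```text
time_s: 7.8
ee_pos: [0.5583, 0.1848, 0.2232]
tcp_rot: [0.989, 0.149, -0.002, 0.0]
wrist_force: [0.2, -1.8, -2.4]
grip_width: 0.03
```

>>> send_rows(series=[0,0,0.4,-0.5,0,0,0,0,0,0.6,-1,0,0,0,0,0,0.6,-1.5,0,0,0,0,0,0.6,-1.5,0,0,0])

```text
time_s: 8.2
ee_pos: [0.5577, 0.1897, 0.2068]
tcp_rot: [0.989, 0.149, -0.003, 0.0]
wrist_force: [-0.3, -0.0, -3.0]
grip_width: 0.0298
```

>>> send_rows(series=[0,0.1,0.5,-0.2,0,0,0,0,0.3,1.2,-0.5,0,0,0,0,0.37,1.55,-0.6,0,0,0,0,0.37,1.55,-0.6,0,0,0,0,0.37,1.55,-0.6,0,0,0])

```text
time_s: 8.7
ee_pos: [0.5614, 0.2053, 0.2009]
tcp_rot: [0.989, 0.149, -0.003, 0.0]
wrist_force: [1.0, 0.0, -2.3]
grip_width: 0.0299
```

```bash
python3 - <<'E'
from bench import *
from h import *
import pickle
s=read_state(); M=R.from_quat(s["tcp_rot"]).as_matrix();print(s["time_s"],s["ee_pos"],M.round(4).tolist(),np.degrees(np.arctan2(M[1,0],M[0,0])),s["wrist_force"],s["joint_pos"])
t=camera("side");u=camera("top");pickle.dump((s,t,u),open("v5.pkl","wb"))
a=cv2.resize(t["color"][170:320,160:330,::-1],None,fx=4,fy=4,interpolation=cv2.INTER_CUBIC)
cv2.imwrite("pics/s5.png",a)
cv2.imwrite("pics/t5.png",cv2.resize(u["color"][110:260,90:260,::-1],None,fx=4,fy=4,interpolation=cv2.INTER_CUBIC))
E
```

```text
8.7 [0.56141446 0.20529525 0.20086461] [[0.9558, 0.2941, -0.0062], [0.2941, -0.9558, -0.0019], [-0.0065, 0.0, -1.0]] 17.101272077581637 [ 1.00940435  0.03037536 -2.2504    ] [3.11552573e-01 2.39681261e-01 1.94887519e+00 8.12118965e-05
 9.59528268e-01 1.30321858e-02]
```

View pics/s5.png

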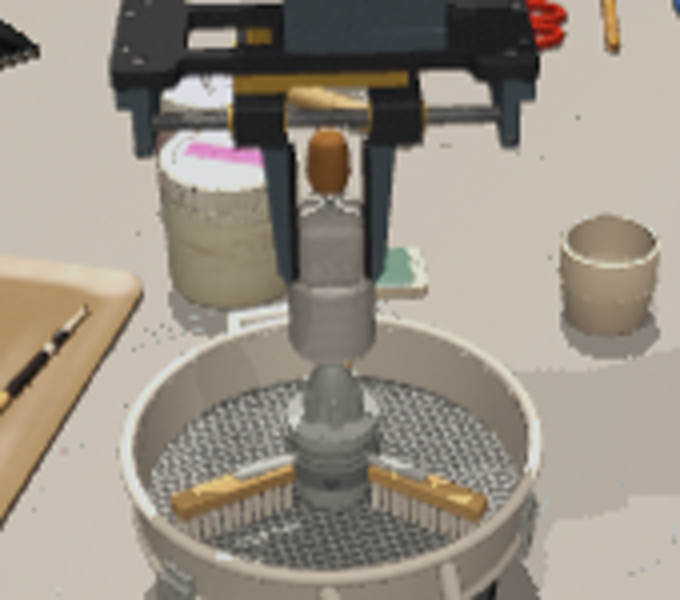

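View pics/t5.png

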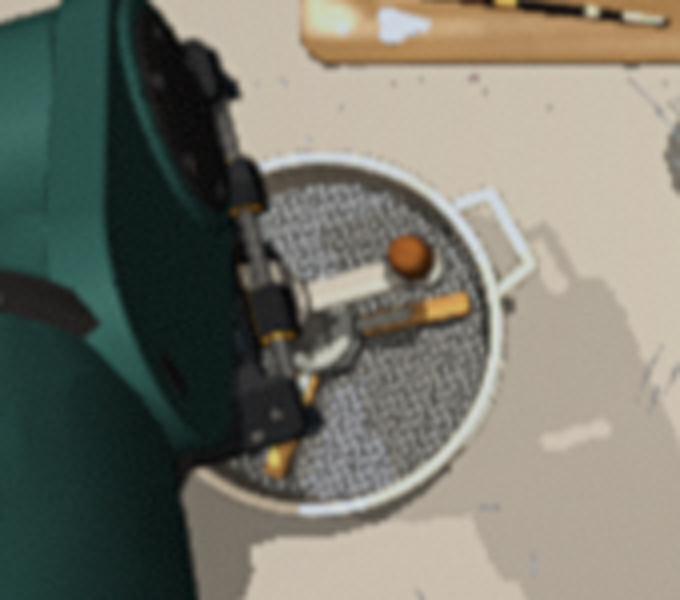

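```bash
python3 - <<'E'
from h import *
import pickle
s,S,T=pickle.load(open("v5.pkl","rb"));M=R.from_quat(s["tcp_rot"]).as_matrix()
im=T["color"];hsv=cv2.cvtColor(im,cv2.COLOR_RGB2HSV)
m=((hsv[...,0]<14)&(hsv[...,1]>120)).astype(np.uint8);m2=np.zeros_like(m);m2[160:190,180:205]=m[160:190,180:205]
n,l,st,ce=cv2.connectedComponentsWithStats(m2);i=1+st[1:,4].argmax();print(st[i],ce[i])
x,y,w,h=st[i][:4];cu=x+w/2-.5,y+h/2-.5
k=plane(T,*cu,.225);ax=k-.078*M[:,1];print("knob",k,"axis",ax, "TCP+.002y",s["ee_pos"]+.002*M[:,1])
for y0 in(0,.002,.004):
    c=s["ee_pos"]+M@[0,y0,.046]; f=c+.0205*np.array([-.288,.958,0]); print(y0,c.round(4),proj(S,f).round(2), "crop",((proj(S,f)-[160,170]+.5)*4).round(1),"center x crop",((proj(S,c)-[160,170]+.5)*4).round(1), "nose",((proj(S,[.562,.2033,.142])-[160,170]+.5)*4).round(1))
E
```

```text
[187 169  11  11  86] [192.19767442 173.68604651]
knob [0.58142076 0.1257765  0.225     ] axis [0.55848395 0.20032784 0.22499856] TCP+.002y [0.56200259 0.20338368 0.20086465]
0 [0.5611 0.2052 0.1549] [242.61 261.66] crop [332.4 368.6] center x crop [332.  342.8] nose [331.7 362. ]
0.002 [0.5617 0.2033 0.1549] [242.59 261.02] crop [332.4 366.1] center x crop [331.9 340.3] nose [331.7 362. ]
0.004 [0.5623 0.2014 0.1549] [242.57 260.38] crop [332.3 363.5] center x crop [331.8 337.9] nose [331.7 362. ]
```

The hub (centre x 332 in the crop) is in line with the nose (332), so I'm descending over the nose and watching the force.

>>> send_rows(series=[0,0,0,-0.5,0,-0.3,0,0,0,0,-1,0,-0.3,0,0,0,0,-1.4,0,-0.3,0,0,0,0,-1.8,0,-0.3,0,0,0,0,-2.1,0,-0.3,0,0,0,0,-2.3,0,-0.3,0,0,0,0,-2.3,0,-0.3,0])

```text
time_s: 9.5
ee_pos: [0.5613, 0.2051, 0.1776]
tcp_rot: [0.989, 0.149, -0.001, 0.001]
wrist_force: [0.3, 1.0, -2.6]
grip_width: 0.0295
```

>>> send_rows(series=[0,0,0,-0.2,0,0,0,0,0,0,-0.4,0,0,0,0,0,0,-0.5,0,0,0,0,0,0,-0.5,0,0,0])

```text
time_s: 9.9
ee_pos: [0.5612, 0.2051, 0.1724]
tcp_rot: [0.989, 0.149, -0.001, 0.001]
wrist_force: [-0.9, 0.6, -2.8]
grip_width: 0.03
```

>>> send_rows(series=[0,0,0,-0.1,0,0,0,0,0,0,-0.1,0,0,0])

```text
time_s: 10.1
ee_pos: [0.5613, 0.2051, 0.1715]
tcp_rot: [0.989, 0.149, -0.001, 0.001]
wrist_force: [-0.5, 0.0, -1.8]
grip_width: 0.0296
```

>>> send_rows(series=[0,0,0,-0.1,0,0,0,0,0,0,-0.1,0,0,0])

```text
time_s: 10.3
ee_pos: [0.5616, 0.2052, 0.1705]
tcp_rot: [0.989, 0.149, -0.0, 0.001]
wrist_force: [1.6, 1.3, -4.1]
grip_width: 0.0296
```

>>> send_rows(series=[0,0,0,-0.1,0,0,0,0,0,0,-0.1,0,0,0])

```text
time_s: 10.5
ee_pos: [0.5618, 0.2054, 0.1696]
tcp_rot: [0.989, 0.149, -0.0, 0.001]
wrist_force: [1.5, 2.1, -1.8]
grip_width: 0.0301
```

>>> send_rows(series=[0,0,0,-0.1,0,0,0,0,0,0,-0.1,0,0,0])

```text
time_s: 10.7
ee_pos: [0.5618, 0.2054, 0.1686]
tcp_rot: [0.989, 0.149, -0.0, 0.001]
wrist_force: [0.0, 1.6, -0.6]
grip_width: 0.0299
```

```bash
cat > snap.py <<'E'
import sys
from bench import *
from h import *
n=sys.argv[1]
s=read_state();M=R.from_quat(s["tcp_rot"]).as_matrix();print(s["time_s"],s["ee_pos"].round(4),np.degrees(np.arctan2(M[1,0],M[0,0])).round(2),s["wrist_force"].round(2),s["moment"].round(3),s["grip_width"])
t=camera("side");cv2.imwrite(f"pics/{n}.png",cv2.resize(t["color"][200:320,170:320,::-1],None,fx=5,fy=5,interpolation=cv2.INTER_CUBIC))
E
python3 snap.py s6
```

```text
10.7 [0.5618 0.2054 0.1686] 17.09 [ 0.01  1.59 -0.59] [ 0.253 -0.287  0.057] 0.029915575222683122
```

View pics/s6.png

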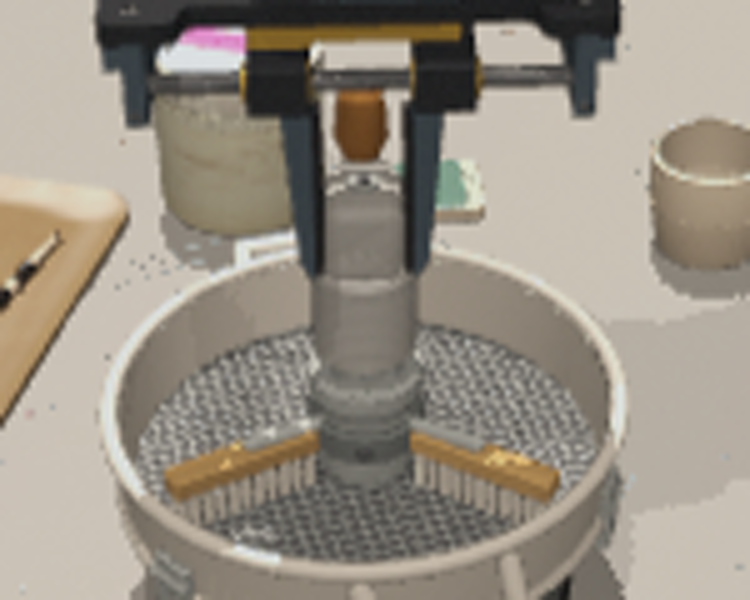

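```bash
python3 - <<'E'
from bench import *
from h import *
S=camera("side")
for z in (.112,.117,.1226,.126,.130):
    f=np.array([.562,.2033,z])+.0205*np.array([-.288,.958,0]); print(z,((proj(S,f)-[170,200]+.5)*5).round(1))
f=np.array([.562,.2033,.112])+.023*np.array([-.288,.958,0]); print("collar front",((proj(S,f)-[170,200]+.5)*5).round(1))
E
python3 -c "
import cv2
a=cv2.imread('pics/s6.png')[250:450,280:450];cv2.imwrite('pics/s6c.png',cv2.resize(a,None,fx=3,fy=3))"
```

```text
0.112 [366.4 397.6]
0.117 [366.2 387.3]
0.1226 [366.  375.7]
0.126 [365.8 368.6]
0.13 [365.7 360.3]
collar front [366.4 401.7]
```

View pics/s6c.png

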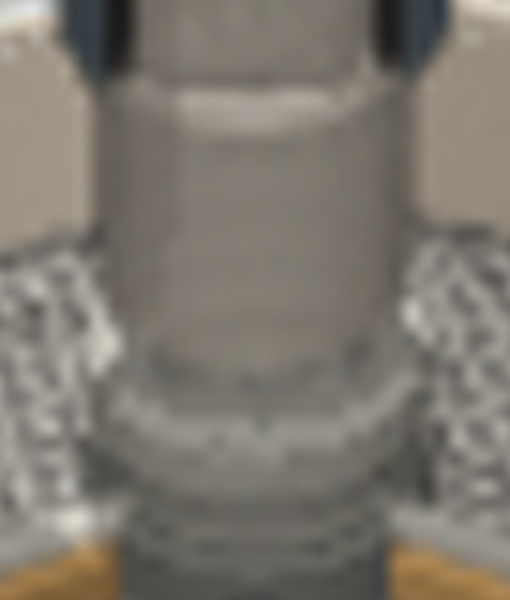

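>>> send_rows(series=[0,0,0,-0.1,0,0,0,0,0,0,-0.1,0,0,0])

```text
time_s: 11.0
ee_pos: [0.5618, 0.2054, 0.1676]
tcp_rot: [0.989, 0.149, -0.0, 0.001]
wrist_force: [-0.3, 0.4, 0.5]
grip_width: 0.0302
```

>>> send_rows(series=[0,0,0,-0.1,0,0,0,0,0,0,-0.1,0,0,0])

```text
time_s: 11.2
ee_pos: [0.5618, 0.2055, 0.1666]
tcp_rot: [0.989, 0.149, -0.0, 0.001]
wrist_force: [-0.6, 1.6, 3.3]
grip_width: 0.0302
```

>>> send_rows(series=[0,0,0,-0.15,0,0,0,0,0,0,-0.15,0,0,0])

```text
time_s: 11.4
ee_pos: [0.5619, 0.2055, 0.165]
tcp_rot: [0.989, 0.149, -0.0, 0.001]
wrist_force: [-0.2, 0.8, 2.3]
grip_width: 0.0297
```

```bash
python3 snap.py s7; python3 -c "
import cv2
a=cv2.imread('pics/s7.png')[150:450,260:470];cv2.imwrite('pics/s7c.png',cv2.resize(a,None,fx=2,fy=2))"
```

```text
11.4 [0.5619 0.2055 0.165 ] 17.1 [-0.17  0.79  2.25] [ 0.281 -0.056  0.183] 0.029670232698601397
```

View pics/s7c.png

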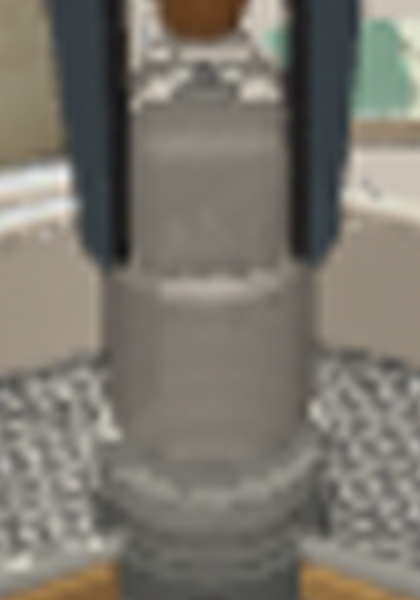

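It is already 4–5 mm lower than tooth-on-tooth, and the force is low. It seems to be entering, so I'll rock it gently as it goes down.

>>> send_rows(series=[0,0,0,0,0,0,3,0,0,0,-0.1,0,0,6,0,0,0,-0.1,0,0,6,0,0,0,-0.1,0,0,2,0,0,0,-0.1,0,0,-2,0,0,0,-0.2,0,0,0,0,0,0,-0.2,0,0,0])

```text
time_s: 12.15
ee_pos: [0.5616, 0.2054, 0.1627]
tcp_rot: [0.989, 0.148, -0.0, 0.001]
wrist_force: [1.1, -0.5, -2.6]
grip_width: 0.0301
```

```bash
python3 - <<'E'
from bench import *
from h import *
s=read_state();M=R.from_quat(s["tcp_rot"]).as_matrix();print(s["time_s"],s["ee_pos"].round(4),np.degrees(np.arctan2(M[1,0],M[0,0])).round(2),s["wrist_force"].round(2),s["moment"].round(3),s["grip_width"])
E
```

```text
12.15 [0.5616 0.2054 0.1627] 17.06 [ 1.12 -0.47 -2.59] [ 0.089 -0.229 -0.011] 0.030050774749493192
```

>>> send_rows(series=[0,0,0,-0.1,0,0,2,0,0,0,-0.2,0,0,2,0,0,0,-0.3,0,0,-1,0,0,0,-0.35,0,0,0,0,0,0,-0.35,0,0,0])

```text
time_s: 12.65
ee_pos: [0.5616, 0.2053, 0.1591]
tcp_rot: [0.989, 0.149, -0.0, 0.001]
wrist_force: [0.6, 0.5, -2.0]
grip_width: 0.0296
```

```bash
python3 snap.py s8; python3 -c "
import cv2
a=cv2.imread('pics/s8.png')[150:450,260:470];cv2.imwrite('pics/s8c.png',cv2.resize(a,None,fx=2,fy=2))"
```

```text
12.65 [0.5616 0.2053 0.1591] 17.13 [ 0.64  0.47 -2.01] [ 0.117 -0.303  0.038] 0.029648438404137424
```

View pics/s8c.png

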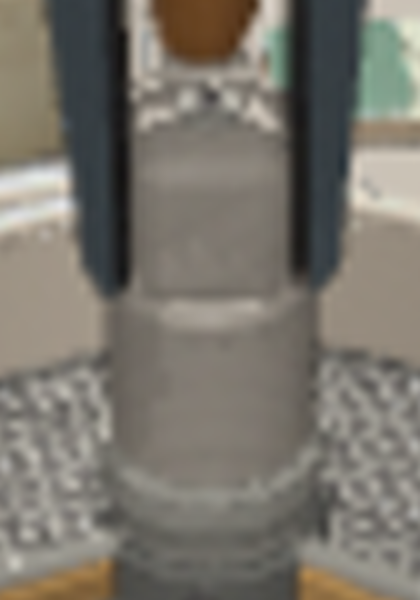

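>>> send_rows(series=[0,0,0,-0.1,0,0,1,0,0,0,-0.15,0,0,-1,0,0,0,-0.15,0,0,0])

```text
time_s: 13.0
ee_pos: [0.5618, 0.2054, 0.1579]
tcp_rot: [0.989, 0.149, -0.0, 0.001]
wrist_force: [-0.7, 0.2, 3.2]
grip_width: 0.0296
```

>>> send_rows(series=[0,0,0,-0.1,0,0,0,0,0,0,-0.1,0,0,0])

```text
time_s: 13.2
ee_pos: [0.5619, 0.2055, 0.1578]
tcp_rot: [0.989, 0.15, -0.0, 0.001]
wrist_force: [-3.7, -1.4, 12.3]
grip_width: 0.0294
```

It hit a hard stop at TCP z = 0.1578, which matches home (0.112 + 0.046). I'll ease the press and make the quarter turn about the shaft axis.

>>> send_rows(series=[0,0,0,0.05,0,0,0,0,-0.01,0,0.06,0,0,3,0,-0.02,-0.02,0.06,0,0,7,0,-0.05,-0.03,0.06,0,0,12,0,-0.07,-0.04,0.06,0,0,17,0,-0.08,-0.05,0.06,0,0,22,0,-0.1,-0.06,0.06,0,0,27,0,-0.11,-0.07,0.06,0,0,32,0,-0.11,-0.09,0.06,0,0,37,0,-0.12,-0.1,0.06,0,0,42,0,-0.12,-0.1,0.06,0,0,45,0,-0.12,-0.1,0.06,0,0,45])

```text
time_s: 14.4
ee_pos: [0.5605, 0.2042, 0.1581]
tcp_rot: [0.855, 0.518, -0.0, 0.001]
wrist_force: [-1.0, -2.8, -0.3]
grip_width: 0.0296
```

```bash
python3 snap.py s9
```

```text
14.4 [0.5605 0.2042 0.1581] 62.38 [-0.99 -2.85 -0.33] [-0.457 -0.066 -0.157] 0.029597418460035836
```

View pics/s9.png

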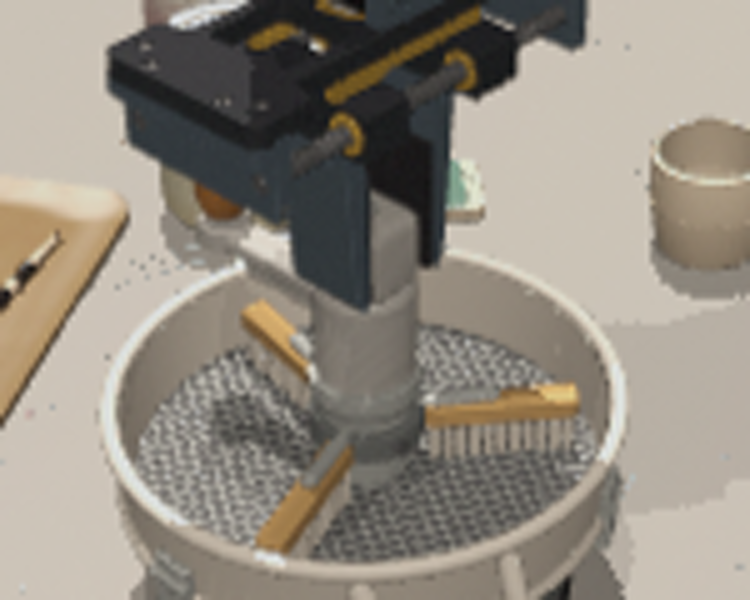

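The brushes have turned with the crank. Now the second half.

>>> send_rows(series=[0,0,0,0,0,0,3,0,0,-0.02,0,0,0,7,0,0,-0.03,0,0,0,12,0,0,-0.04,0,0,0,17,0,0,-0.06,0,0,0,22,0,0,-0.07,0,0,0,27,0,0,-0.08,0,0,0,32,0,0,-0.1,0,0,0,37,0,0,-0.11,0,0,0,42,0,0.01,-0.12,0,0,0,46,0,0.01,-0.12,0,0,0,48,0,0.01,-0.12,0,0,0,48])

```text
time_s: 15.65
ee_pos: [0.5605, 0.2024, 0.1581]
tcp_rot: [0.572, 0.821, -0.001, 0.001]
wrist_force: [-0.5, -7.2, 0.8]
grip_width: 0.0296
```

```bash
python3 snap.py s10; python3 - <<'E'
from bench import *
import cv2
print(read_state()["joint_pos"].round(2))
u=camera("top");cv2.imwrite("pics/t10.png",cv2.resize(u["color"][110:260,60:260,::-1],None,fx=4,fy=4,interpolation=cv2.INTER_CUBIC))
E
```

```text
15.65 [0.5605 0.2024 0.1581] 110.28 [-0.52 -7.23  0.77] [-1.457 -0.038 -0.21 ] 0.029560546716427445
[ 0.31  0.29  1.97 -0.    0.87 -1.61]
```

View pics/s10.png

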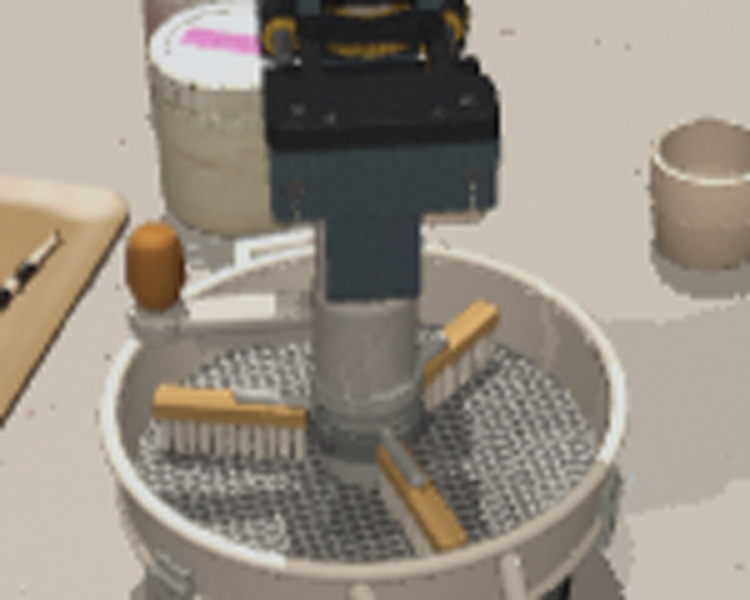

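View pics/t10.png

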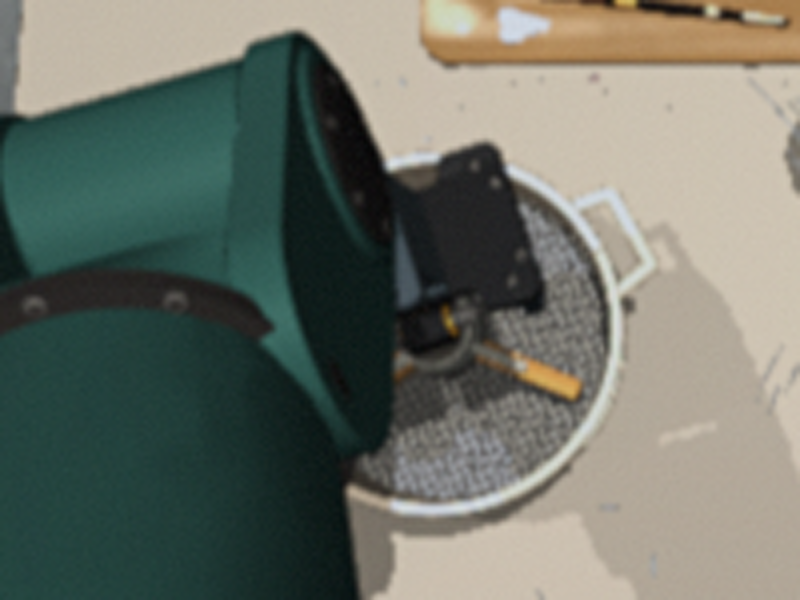

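```bash
python3 - <<'E'
from bench import *
from h import *
T=camera("top")
p=plane(T,60+573/4-.5,110+384/4-.5,.086);d=p[:2]-[.562,.2035];print(d,np.hypot(*d),np.degrees(np.arctan2(d[1],d[0])))
S=camera("side")
for n,X,Y,z in[("left brush",160,400,.086),("front",450,535,.086),("back",487,312,.086)]:
    p=plane(S,170+X/5-.5,200+Y/5-.5,z);d=p[:2]-[.562,.2035];print(n,np.hypot(*d).round(4),np.degrees(np.arctan2(d[1],d[0])).round(1))
E
```

```text
[-0.02668278 -0.07429039] 0.07893689447571088 -109.75669754061416
left brush 0.0834 6.9
front 0.0764 130.0
back 0.0846 -110.9
```

>>> send_rows(series=[0,0,-0.05,0,0,0,2,0,0,-0.08,0,0,0,4,0,0,-0.08,0,0,0,4])

```text
time_s: 16.15
ee_pos: [0.5606, 0.2019, 0.1581]
tcp_rot: [0.543, 0.839, -0.0, 0.001]
wrist_force: [-0.2, 3.1, -0.0]
grip_width: 0.03
```

```bash
python3 snap.py s11
```

```text
16.15 [0.5606 0.2019 0.1581] 114.17 [-0.17  3.1  -0.04] [ 0.827 -0.041 -0.151] 0.030006799637447536
```

View pics/s11.png

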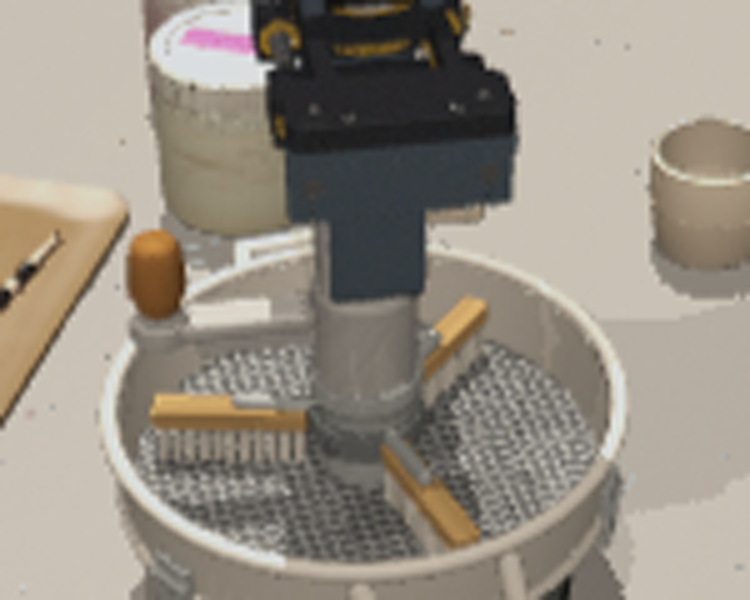

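The quarter turn is done. Letting go now and rising straight up.

>>> send_rows(series=[0,0,0.02,0,0,0,0,0.5,0,0.02,0,0,0,0,0.7,0,0.02,0,0,0,0,0.7,0,0.02,0,0,0,0,0.7,0,0.02,0,0,0,0,0.7,0,0.02,0,0,0,0,0.7,0,0.02,0,0,0,0])

```text
time_s: 16.9
ee_pos: [0.5606, 0.2021, 0.1581]
tcp_rot: [0.544, 0.839, -0.0, 0.001]
wrist_force: [-0.2, -0.2, -0.8]
grip_width: 0.064
```

>>> send_rows(series=[0.7,0,0,0.5,0,0,0,0.7,0,0,2,0,0,0,0.7,0,0,4,0,0,0,0.7,0,0,6.5,0,0,0,0.7,0,0,9,0,0,0,0.7,0,0,11.5,0,0,0,0.7,0,0,13,0,0,0,0.7,0,0,13,0,0,0,0.7,0,0,13,0,0,0])

```text
time_s: 17.8
ee_pos: [0.5603, 0.202, 0.2878]
tcp_rot: [0.544, 0.839, -0.0, 0.001]
wrist_force: [-0.6, 0.2, -0.1]
grip_width: 0.0638
```

```bash
python3 snap.py s12; python3 - <<'E'
from bench import *
from h import *
import pickle
s=read_state();c=camera("wrist");P=wpose(s,c);pickle.dump((s,c),open("w12.pkl","wb"));cv2.imwrite("pics/w12.png",c["color"][:,:,::-1])
t=camera("top");cv2.imwrite("pics/t12.png",t["color"][:,:,::-1])
S=camera("side")
f=np.array([.562,.2035,.112])+.0205*np.array([-.288,.958,0]); print("hub bottom home",((proj(S,f)-[170,200]+.5)*5).round(1))
for z in(.185,.188,.199):print(z,((proj(S,[.562,.2035,z])-[170,200]+.5)*5).round(1))
E
```

```text
17.8 [0.5603 0.202  0.2878] 114.11 [-0.61  0.17 -0.11] [ 0.124 -0.148  0.001] 0.06376370884608959
hub bottom home [366.2 397.9]
0.185 [362.8 210.2]
0.188 [362.7 203.6]
0.199 [362.3 179. ]
```

View pics/s12.png

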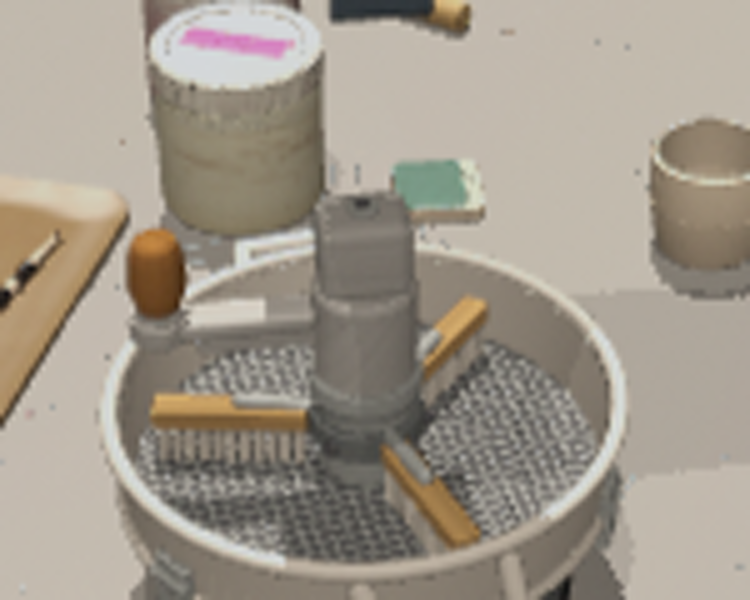

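View pics/w12.png

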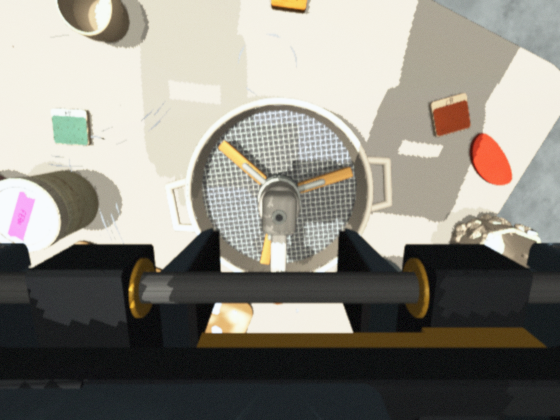

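View pics/t12.png

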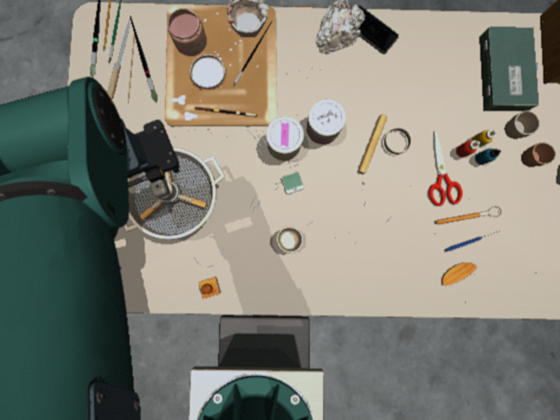

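```bash
python3 - <<'E'
from h import *
import pickle
for f,name in(("w2.pkl",'w2'),("w12.pkl",'w12')):
    s,c=pickle.load(open(f,"rb"));P=wpose(s,c);im=c["color"];hsv=cv2.cvtColor(im,cv2.COLOR_RGB2HSV)
    m=((hsv[...,0]>10)&(hsv[...,0]<28)&(hsv[...,1]>110)&(hsv[...,2]>90)).astype(np.uint8);m[:100]=0;m[268:]=0;m[:,:195]=0;m[:,370:]=0
    n,l,st,ce=cv2.connectedComponentsWithStats(m)
    pts=[]
    for i in range(1,n):
        if st[i,4]<40: continue
        ys,xs=np.where(l==i); w=np.array([plane(c,x,y,.086,P)[:2] for x,y in zip(xs,ys)])
        d=w-[.563,.204]; a=np.degrees(np.arctan2(d[:,1].mean(),d[:,0].mean())); v=cv2.fitLine(w.astype(np.float32),cv2.DIST_L2,0,.01,.01).ravel()
        print(name,st[i],ce[i].round(1),"r",np.hypot(*d.T).max().round(3),"ang",a.round(1),"line",np.degrees(np.arctan2(v[1],v[0])).round(1))
E
```

```text
w2 [217 133  51  49 516] [236.3 152.2] r 0.085 ang 163.5 line -10.3
w2 [302 178  62  15 371] [337.8 185.4] r 0.085 ang 45.8 line 40.5
w2 [252 227  24  41 320] [261.6 251.8] r 0.078 ang -76.7 line -74.8
w12 [219 141  48  38 407] [236.8 156.2] r 0.086 ang -108.1 line 78.6
w12 [298 167  55  20 407] [331.9 176.4] r 0.084 ang 133.3 line -53.3
w12 [260 234  11  31 194] [265.6 252.1] r 0.087 ang 11.0 line 19.7
```

The crank is home: the bolt top reads z ≈ 0.188 = 0.112 + 0.076. The brushes have swept about 88°, the gripper is clear, and the bystanders look unmoved in the top view. Handing in.

```bash
python3 - <<'E'
from bench import *
print(job_done())
E
```

```text
the job is handed in; nothing more can be done
None
```

The crank is seated fully home on the sieve shaft, has been turned a quarter turn with the brushes following, and has been let go. I handed the job in at about 18 s on the robot's clock, well under the 67 s limit.

**How it went:** I measured the crank and shaft with the fixed cameras and the wrist camera, then gripped the boss at 40 N. I lowered the crank over the nose and rocked it a few degrees each way. The teeth engaged at nearly the first angle, with about 6 N of press at most. It then slid freely down to the collar. There the reading peaked at 12 N, about 15 N of press with the crank's weight, and I eased off before turning.

**Last checks:**
- **Seating:** the bolt top reads z ≈ 0.188, which is the collar plus 76 mm, and the tool stopped within 1 mm of the expected home height.
- **Turn:** the tool turned 97° after seating, and the crank's arm still lines up with it. The brushes turned about 88°, measured from before I picked the crank up. I did not pin down the 9° difference; tooth play and a little shaft movement during the rocking are the likely causes.
- **Surroundings:** the gripper was open and about 5 cm above the crank, with no contact force. The bystanders look unmoved in the top and side views, judged by eye.

**Disagreements:**
- The wrist camera read about 1.4 mm to one side compared with the fixed cameras, and I corrected for this.
- The estimate of how far the crank sat off-centre in the grip varied from 1.4 to 3 mm. This showed as side forces of up to about 7 N while turning.

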